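# Line up the reagent bottles by height

## Robot

A 6-joint arm with a two-finger parallel gripper is mounted at the origin on a cart in front of the work surface, level with it; the furniture and walls round the work are solid. World frame = base frame: x ahead of the robot, y to its left, z up, the work surface at z = 0. Lengths are in m, angles in rad, forces in N, time in s.
With the tool pointing down it reaches from about 0.4 to 0.825 m from the base axis. Payload 7 kg.
Tool frame: the origin (TCP) lies on the centre line of the jaws, within the pads' length; the fingertips stand arm.tip_reach ahead of it and the grasp point (between the pads) lies 5 mm behind it (arm.tip_reach is the distance from the TCP to the fingertips, in m); z points along the fingers, y is the line along which they close (so a half turn about z gives the same grasp; the last joint's range is limited). The gripper opens to 88 mm and grips with 3 to 60 N. Pads are 19 mm wide; open, the fingers measure 130 mm over their backs; the gripper's body (78 mm by 193 mm) begins 47 mm behind the grasp point.
Start: joints at [-0.983, 0.359, 0.012, 0, -1.224, -0.288], TCP at [0.199, -0.645, 0.241] pointing down, gripper open.
Joint ranges: [-3.07, 3.07], [-1.43, 2.12], [-1.02, 1.25], [-3.03, 1.67], [-3.05, -0], [-3.03, 3.03]. Speed limits (rad/s): [2.39, 2.39, 3.01, 3.14, 3.14, 3.14].

## Interface

Orientations are given as [roll, pitch, yaw] about the fixed x, y, z axes, in that order (R = Rz(yaw) Ry(pitch) Rx(roll)).
In Python, from station import status, optics, order, arm gives the robot as it stands. The module is installed in compiled form; this text tells all that it offers.
- The arm moves only by the shell command python3 -m jog 'ROWS' [FORCE]. ROWS is JSON, a list of rows, each a list of 3 entries, a list of its own where there are three numbers: the gripper command: -1 is shut, 1 is fully open, values between are in proportion, then the shift along the tool's x, y, z in mm, then the turn about the tool's z in rad. A call has 1 to 20 rows; each row is the pose to reach, as a shift and turn from the pose commanded when the call began, along the tool's axes at that moment; what a row does not reach only later rows make up. A row lasts 1/8 s, in which the tool goes at most 62.5 mm and 10.7 degrees, less where a joint would pass 70% of its speed; a pose out of reach is approached as far as the arm can. A call with a gripper value outside its range is refused whole. The fingers move at their own pace and stop on an object; FORCE is the grip in N (left out, the last holds). Time passes only in rows, so rows that repeat a pose let the fingers close. It gives the time, the measured TCP pose, the force, the opening and the grip force at its end, in the units of the state.
- status.get_state(): the state, without advancing time (a new reading comes with each control period).
- optics.grab_frame(name): name is "scene" or "side" or "wrist"; returns a dict with "color" (420x560x3 uint8, red, green, blue), "mtx" (3x3 intrinsics, pixels), "cam_to_world" (4x4, takes a point from camera to world coordinates). Camera axes: x right, y down, z forward; pixel columns grow to the right and rows downward; lengths in m; the calibration is good to about 2 mm. A picture is of the moment at which its call begins. There is no depth.
- order.job_done(): hands the job in; it is judged then, once.
The state is a dict: "t": time; "q": joint angles; "qd": joint speeds; "joint_efforts": joint torques, N m; "eef_pos": TCP position; "ee_rot": TCP orientation; "force": force on the tool from outside, world axes, zero at the start; "moment": the same for the moment, N m; "width": finger opening in m; "gripper_force": force on a finger pad.
Only numpy, scipy, OpenCV 4.12 (cv2) and the standard library are available. Lean on these libraries where they do the work, as an engineer would, in place of code of your own. Each camera call takes 0.05 s, during which the arm holds its last target. There are 200 camera calls.

## Task

Line the four capped bottles up on the row of coloured seats in order of height: the shortest on the green seat at one end of the row, then the next taller one beside it, and so on to the tallest at the other end. Stand each bottle upright in the middle of its seat without tipping any of them over on the way, let go of all of them, and leave the beaker and the timer where they are.

Things in the scene. Friction and masses are not known exactly. Their poses are not given: they have to be found in the camera images.
- bottle_small_amber: Small squat brown glass bottle with a blue cap, the shortest of the four; 90 mm tall over the cap, round body 51 mm in diameter, screw cap 39 mm in diameter forming the top 22 mm, with a sloping shoulder under it; about 150 g. Origin: centre of its underside; z up its axis. Loose, standing on the worktop. The cap is fixed, and the bottle may be lifted by it.
- bottle_clear: Clear glass bottle with a blue cap; 105 mm tall over the cap, round body 56 mm in diameter, screw cap 36 mm in diameter forming the top 22 mm, with a sloping shoulder under it; about 160 g. Origin: centre of its underside; z up its axis. Loose, standing on the worktop. The cap is fixed, and the bottle may be lifted by it.
- bottle_black_cap: Brown glass bottle with a black cap; 128 mm tall over the cap, round body 60 mm in diameter, screw cap 41 mm in diameter forming the top 22 mm, with a sloping shoulder under it; about 260 g. Origin: centre of its underside; z up its axis. Loose, standing on the worktop. The cap is fixed, and the bottle may be lifted by it.
- bottle_yellow_cap: Large brown glass bottle with a yellow cap, the tallest of the four; 150 mm tall over the cap, round body 68 mm in diameter, screw cap 42 mm in diameter forming the top 22 mm, with a sloping shoulder under it; about 400 g. Origin: centre of its underside; z up its axis. Loose, standing on the worktop. The cap is fixed, and the bottle may be lifted by it.
- seat_green: Green round flat seat, a disc 84 mm in diameter with a dark ring near its edge, whose top is 10 mm above the worktop, fixed. Origin: centre of its underside, at worktop level. Always at one end of the row, either end: the shortest bottle's place. The four seats stand in one straight row, 100 mm centre to centre, running across in front of the robot, perhaps slewed a little.
- seat_white: White round flat seat, a disc 84 mm in diameter with a dark ring near its edge, whose top is 10 mm above the worktop, fixed. Origin: centre of its underside, at worktop level. One of the three seats after the green one; its colour has no meaning, only its place in the row counts. The row stands on a grey strip (100 x 420 mm, 4 mm thick) with a lip 16 mm high, 50 mm behind the seats' centres.
- seat_orange: Orange round flat seat, a disc 84 mm in diameter with a dark ring near its edge, whose top is 10 mm above the worktop, fixed. Origin: centre of its underside, at worktop level. One of the three seats after the green one; its colour has no meaning, only its place in the row counts.
- seat_red: Red round flat seat, a disc 84 mm in diameter with a dark ring near its edge, whose top is 10 mm above the worktop, fixed. Origin: centre of its underside, at worktop level. One of the three seats after the green one; its colour has no meaning, only its place in the row counts.
- beaker: Small clear glass beaker with something pale in the bottom, 54 x 58 mm and 70 mm tall, loose, standing among the bottles; not to be disturbed. Origin: centre of its underside.
- timer: Flat light grey lab timer, 62 x 66 x 20 mm, lying loose on the worktop to the left; not to be disturbed. Origin: centre of its underside.
Things that resemble listed ones, but are neither listed nor needed, are in the scene too. What is shaped like the bottle_yellow_cap but red is not meant.

How it is judged:
By the outcome, as a careful person would: the job done as asked, in the order asked, and still so for the second after the job is handed in, with the robot touching nothing.
It also fails if it takes over 88 s, if anything falls off the work surface, if the arm or the gripper's body presses on something with over 40 N, if the wrist force passes 120 N, or if a joint passes its speed limit or range.

## Working session

There is one attempt and no reset: what is moved stays moved. The work goes in short steps, Python scripts to look and compute and a shell command to move; the robot and the scene stay as the last step left them, time stands still between calls to the robot, and variables do not carry over. Pictures are saved under pics/ and viewed, at most 14 in all, crops included, and the job is handed in when it is done.

```bash
mkdir -p pics
python3 - <<'E'
from station import status, optics, order, arm
import cv2,numpy as np
s=status.get_state();print({k:np.round(v,3).tolist() for k,v in s.items()}, arm.tip_reach)
for n in("scene","side"):
    f=optics.grab_frame(n);cv2.imwrite(f"pics/{n}0.png",f["color"][:,:,::-1]);print(n,f["mtx"].tolist(),np.round(f["cam_to_world"],3).tolist());np.savez(f"pics/{n}0.npz",**f)
E
```

```text
{'t': 0.0, 'q': [-0.983, 0.359, 0.011, -0.0, -1.224, -0.288], 'qd': [-0.002, 0.0, -0.001, -0.0, -0.002, -0.001], 'joint_efforts': [-0.001, -58.272, 29.307, 6.998, 0.007, -0.0], 'eef_pos': [0.199, -0.644, 0.24], 'ee_rot': [3.14, -0.0, -2.842], 'force': [0.886, 0.169, -0.513], 'moment': [0.003, 0.009, 0.066], 'gripper_force': 0.0, 'width': 0.088} 0.014
scene [[384.53584002017084, 0.0, 273.63938379991595], [0.0, 384.53584002017084, 208.28513957586935], [0.0, 0.0, 1.0]] [[-0.883, -0.227, 0.411, 0.079], [-0.469, 0.458, -0.755, 0.853], [-0.016, -0.86, -0.511, 0.564], [0.0, 0.0, 0.0, 1.0]]
side [[535.7436753849478, 0.0, 275.5238770038166], [0.0, 535.7436753849478, 205.67145874489162], [0.0, 0.0, 1.0]] [[-0.975, -0.157, 0.16, 0.276], [-0.224, 0.643, -0.732, 1.04], [0.012, -0.749, -0.662, 0.905], [0.0, 0.0, 0.0, 1.0]]
```

View pics/scene0.png

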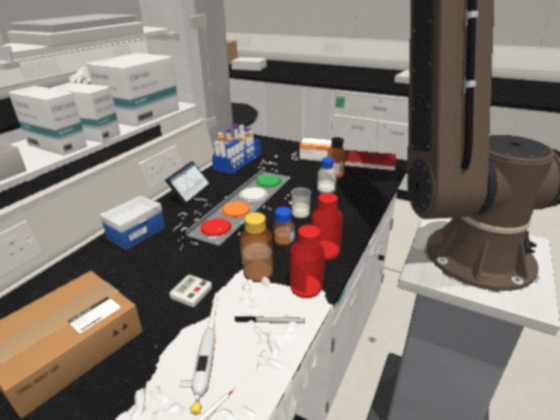

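View pics/side0.png

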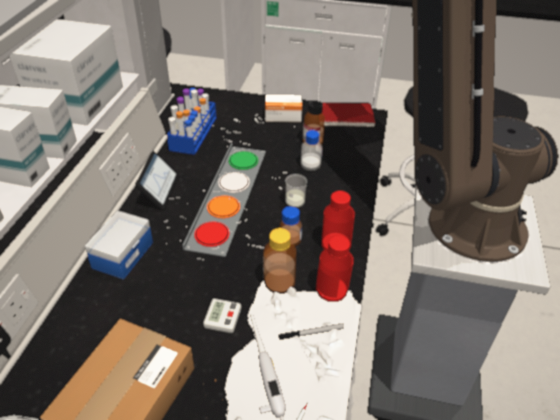

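The scene view shows the seats running green (268,181), white (254,194), orange (236,209), red (216,227). The bottles are yellow cap (256,222), small amber (284,213), clear (327,162) and black cap (338,145). The two red bottles at (327,205) and (309,240) are decoys. The side view agrees: yellow (280,239), small (291,214), clear (312,137), black (314,107).

```bash
cat > h.py <<'E'
import numpy as np,cv2
def ray(f,u,v,z):
    M=f["cam_to_world"];d=M[:3,:3]@np.linalg.solve(f["mtx"],[u,v,1.]);o=M[:3,3]
    return (o+d*(z-o[2])/d[2])
def blobs(f,lo,hi,amin=20,roi=None):
    h=cv2.cvtColor(f["color"],cv2.COLOR_RGB2HSV);m=cv2.inRange(h,np.array(lo),np.array(hi))
    if roi: k=np.zeros_like(m);k[roi[1]:roi[3],roi[0]:roi[2]]=1;m*=k
    n,l,st,c=cv2.connectedComponentsWithStats(m)
    return [(np.round(c[i],1).tolist(),st[i].tolist()) for i in range(1,n) if st[i][4]>=amin]
E
python3 - <<'E'
from h import *
for n,roi in(("scene",(180,120,360,270)),("side",(180,90,360,260))):
    f=dict(np.load(f"pics/{n}0.npz"))
    for nm,lo,hi,zs in(("green",(50,120,80),(80,255,255),[.01]),("orange",(8,170,190),(17,255,255),[.01]),("red",(0,200,190),(7,255,255),[.01]),("white",(0,0,190),(180,40,255),[.01]),("yellow",(20,150,100),(32,255,255),[.139]),("blue",(105,120,60),(125,255,255),[.079,.094])):
        for c,st in blobs(f,lo,hi,30,roi): print(n,nm,c,st,[np.round(ray(f,*c,z)[:2],3).tolist() for z in zs])
f=dict(np.load("pics/side0.npz"));a=f["color"][85:185,270:370,::-1]
g=dict(np.load("pics/scene0.npz"));b=g["color"][120:220,290:390,::-1]
cv2.imwrite("pics/c1.png",cv2.resize(np.hstack([a,b]),None,fx=4,fy=4,interpolation=cv2.INTER_CUBIC))
E
```

```text
scene green [268.2, 180.7] [257, 176, 23, 11, 197] [[0.622, -0.112]]
scene orange [235.4, 209.5] [222, 203, 28, 14, 297] [[0.618, 0.087]]
scene red [210.2, 228.2] [203, 224, 15, 10, 48] [[0.625, 0.197]]
scene red [309.9, 230.5] [299, 226, 21, 11, 86] [[0.389, 0.09]]
scene red [329.0, 248.1] [320, 241, 18, 16, 148] [[0.318, 0.139]]
scene white [189.5, 124.3] [180, 120, 22, 11, 81] [[1.213, -0.453]]
scene white [316.5, 140.3] [302, 137, 29, 7, 135] [[0.621, -0.513]]
scene white [314.0, 154.1] [301, 151, 26, 7, 137] [[0.575, -0.378]]
scene white [191.1, 182.6] [180, 167, 27, 33, 533] [[0.837, 0.009]]
scene white [325.9, 185.4] [319, 181, 15, 10, 116] [[0.444, -0.163]]
scene white [253.2, 193.4] [240, 187, 27, 14, 278] [[0.621, -0.017]]
scene white [300.5, 209.6] [294, 204, 13, 12, 125] [[0.454, 0.006]]
scene yellow [255.1, 222.6] [245, 212, 21, 21, 365] [[0.428, 0.292]]
scene blue [234.9, 160.2] [212, 138, 49, 36, 541] [[0.717, -0.072], [0.697, -0.043]]
scene blue [231.5, 143.4] [226, 140, 12, 8, 45] [[0.807, -0.189], [0.784, -0.157]]
scene blue [326.7, 162.6] [321, 158, 12, 11, 105] [[
[... 673 characters left out ...]
4, 36, 8, 273] [[0.588, -0.477]]
side white [286.2, 115.0] [267, 112, 33, 7, 152] [[0.556, -0.374]]
side white [310.7, 160.0] [303, 154, 16, 13, 167] [[0.44, -0.161]]
side white [233.7, 181.6] [218, 172, 32, 21, 491] [[0.622, -0.018]]
side white [295.6, 197.9] [288, 190, 15, 15, 151] [[0.449, 0.009]]
side yellow [279.2, 238.7] [269, 227, 21, 24, 411] [[0.432, 0.289]]
side blue [198.4, 133.4] [180, 101, 37, 54, 625] [[0.748, -0.115], [0.74, -0.094]]
side blue [190.8, 117.9] [185, 110, 12, 16, 92] [[0.795, -0.184], [0.786, -0.162]]
side blue [311.8, 136.6] [306, 130, 13, 14, 151] [[0.444, -0.175], [0.44, -0.153]]
side blue [290.3, 214.7] [281, 206, 20, 19, 299] [[0.436, 0.149], [0.433, 0.165]]
```

View pics/c1.png

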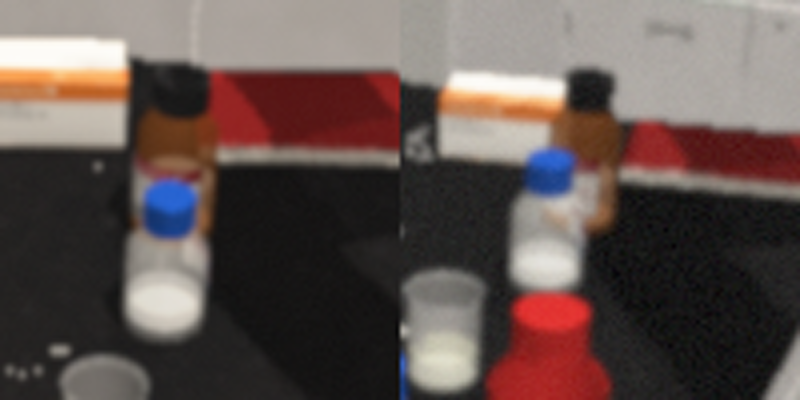

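The crop confirms the clear bottle (side 312,137) standing in front of the brown black-cap bottle (side 315.5,107.5; scene 337.8,142.5).

```bash
cat >> h.py <<'E'
def go(x,y,z,yaw):
    "tool shift mm and turn from commanded ~ measured pose"
    from station import status
    s=status.get_state();p=s["eef_pos"];w=s["ee_rot"][2];c,q=np.cos(w),np.sin(w)
    d=(np.array([x,y,z])-p)*1000
    t=(w-yaw+np.pi/2)%np.pi-np.pi/2
    print("t",round(float(s["t"]),2),"shift",np.round([c*d[0]+q*d[1],q*d[0]-c*d[1],-d[2]],1),"turn",round(float(t),3),"q6",np.round(s["q"][5],2))
E
python3 - <<'E'
from h import *
S=dict(np.load("pics/side0.npz"));C=dict(np.load("pics/scene0.npz"))
print("black",ray(S,315.5,107.5,.117),ray(C,337.8,142.5,.117))
print("decoys",ray(S,340.5,200,.139),ray(S,337,247,.139),ray(C,327,205,.139),ray(C,309.5,238,.139))
go(.43,.29,.25,np.pi/2)
E
```

```text
black [ 0.45094923 -0.2637721   0.117     ] [ 0.44779622 -0.26045015  0.117     ]
decoys [0.3273276  0.14081063 0.139     ] [0.31473076 0.28486068 0.139     ] [0.32276238 0.15978993 0.139     ] [0.30716317 0.2919231  0.139     ]
t 0.1 shift [-496.4  824.7  -10.3] turn -1.271 q6 -0.29
```

```bash
python3 -c "
from h import *
go(.4495,-.262,.26,np.pi/2)"
```

```text
t 0.1 shift [-352.1  291.6  -20.3] turn -1.271 q6 -0.29
```

```bash
python3 -m jog '[[1,[-40,30,-20],-0.15],[1,[-90,75,-20],-0.3],[1,[-140,115,-20],-0.45],[1,[-190,155,-20],-0.6],[1,[-240,200,-20],-0.75],[1,[-290,240,-20],-0.9],[1,[-330,270,-20],-1.05],[1,[-352,292,-20],-1.2],[1,[-352,292,-20],-1.271],[1,[-352,292,-20],-1.271],[1,[-352,292,-20],-1.271],[1,[-352,292,-20],-1.271]]' 30
python3 - <<'E'
from h import *
from station import optics
f=optics.grab_frame("wrist");np.savez("pics/w1.npz",**f);cv2.imwrite("pics/w1.png",f["color"][:,:,::-1]);print(f["mtx"],np.round(f["cam_to_world"],3))
go(.4495,-.262,.26,np.pi/2)
E
```

```text
t: 1.6
eef_pos: [0.449, -0.2624, 0.2604]
ee_rot: [3.141, 0.0, -1.573]
force: [-0.4, 0.7, 0.2]
width: 0.0872
gripper_force: 0.0
[[343.69500575   0.         277.38617033]
 [  0.         343.69500575 207.57013425]
 [  0.           0.           1.        ]] [[-1.     0.002  0.001  0.449]
 [ 0.002  0.961  0.275 -0.336]
 [-0.     0.275 -0.961  0.403]
 [ 0.     0.     0.     1.   ]]
t 1.65 shift [-0.4 -0.4  0.5] turn -0.002 q6 0.15
```

View pics/w1.png

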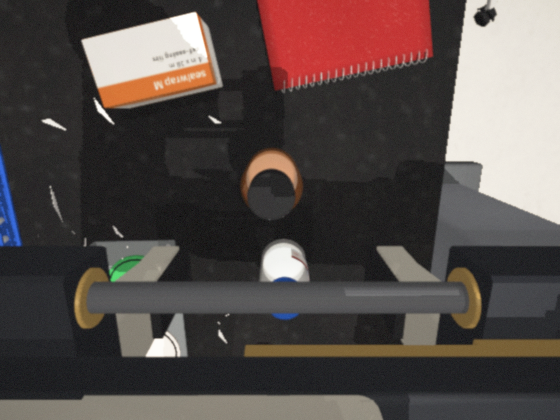

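The wrist view shows the black cap at about (272,194) with its brown shoulder at (272,172), and the clear bottle's blue cap at (285,298), partly hidden.

Run:
```python
from h import *
f=dict(np.load("pics/w1.npz"));print(ray(f,272,194,.128),ray(f,272,180,.07),ray(f,285,298,.105))
h=cv2.cvtColor(f["color"],cv2.COLOR_RGB2HSV)
m=cv2.inRange(h,np.array((0,90,40)),np.array((20,255,255)));m[:140]=0;m[225:]=0;m[:,:235]=0;m[:,310:]=0
x=np.argwhere(m);print(x.min(0),x.max(0),x.mean(0))
print(f["color"][165:225:4,272].tolist())
```

```text
[ 0.45334797 -0.26913345  0.128     ] [ 0.45423436 -0.26917451  0.07      ] [ 0.44167327 -0.1589738   0.105     ]
[147 240] [208 303] [170.08132147 271.4498094 ]
[[211, 155, 117], [81, 62, 51], [36, 37, 36], [38, 36, 37], [40, 40, 41], [39, 37, 38], [34, 33, 36], [41, 40, 44], [59, 56, 60], [59, 57, 56], [53, 53, 54], [57, 56, 57], [58, 53, 55], [54, 53, 52], [27, 29, 26]]
```

```bash
python3 -m jog '[[1,[5,-4,40],0],[1,[5,-4,80],0],[1,[5,-4,110],0],[1,[5,-4,130],0],[1,[5,-4,140],0],[1,[5,-4,140],0],[-1,[5,-4,140],0],[-1,[5,-4,140],0],[-1,[5,-4,140],0],[-1,[5,-4,140],0],[-1,[5,-4,140],0],[-1,[5,-4,140],0]]' 35
python3 -c "
from station import status
print(status.get_state()['width'])"
```

```text
t: 3.15
eef_pos: [0.4536, -0.267, 0.1207]
ee_rot: [-3.141, -0.0, -1.571]
force: [-0.2, -0.3, 0.2]
width: 0.0399
gripper_force: 35.0
0.039870244226030874
```

```bash
python3 -m jog '[[-1,[0,0,-15],0],[-1,[0,0,-45],0],[-1,[0,0,-90],0],[-1,[0,0,-135],0],[-1,[0,0,-170],0],[-1,[0,0,-180],0],[-1,[0,0,-180],0]]'
python3 -c "
from h import *
go(.620,.0855,.1315,np.pi/2)"
```

```text
t: 4.03
eef_pos: [0.4531, -0.2667, 0.3004]
ee_rot: [-3.141, 0.001, -1.571]
force: [-0.9, -0.2, -3.5]
width: 0.0398
gripper_force: 34.9
t 4.03 shift [-352.2 -166.9  168.9] turn -0.0 q6 0.16
```

```bash
python3 -m jog '[[-1,[-20,-10,0],0],[-1,[-55,-26,0],0],[-1,[-100,-48,0],0],[-1,[-150,-71,0],0],[-1,[-200,-95,0],0],[-1,[-250,-118,0],0],[-1,[-300,-142,0],0],[-1,[-335,-158,0],0],[-1,[-352,-167,0],0],[-1,[-352,-167,0],0],[-1,[-352,-167,40],0],[-1,[-352,-167,80],0],[-1,[-352,-167,115],0],[-1,[-352,-167,130],0],[-1,[-352,-167,130],0],[-1,[-352,-167,130],0]]'
python3 - <<'E'
from h import *
from station import optics
f=optics.grab_frame("side");np.savez("pics/s2.npz",**f);cv2.imwrite("pics/s2.png",cv2.resize(f["color"][120:270,150:350,::-1],None,fx=4,fy=4))
f=optics.grab_frame("wrist");cv2.imwrite("pics/w2.png",f["color"][:,:,::-1])
go(.620,.0855,.1315,np.pi/2)
E
```

```text
t: 6.02
eef_pos: [0.6213, 0.085, 0.1722]
ee_rot: [-3.139, 0.0, -1.571]
force: [-0.2, 0.0, -3.2]
width: 0.0401
gripper_force: 34.9
t 6.12 shift [-0.3  1.2 40.7] turn 0.0 q6 -0.45
```

View pics/s2.png

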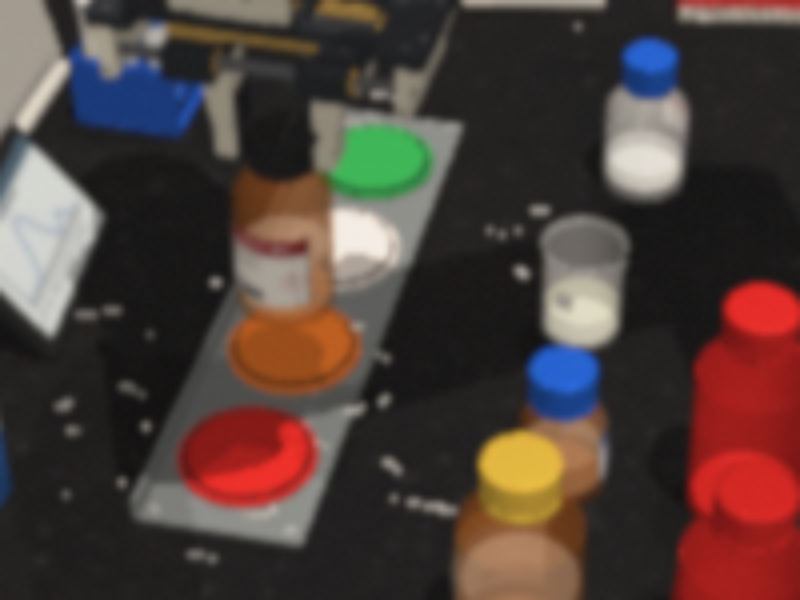

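View pics/w2.png

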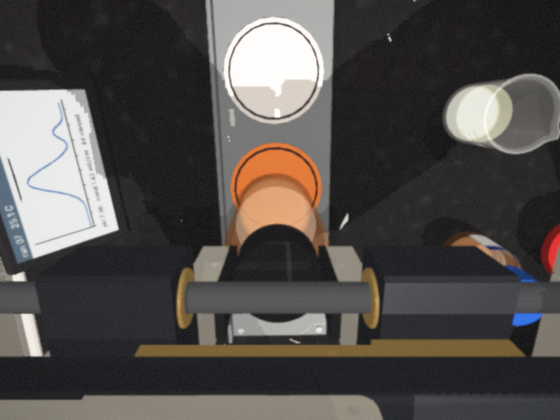

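The side crop shows the bottle hanging upright over the orange seat (crop 290,345). The wrist view has bottle and seat both centred on column 276.

```bash
python3 -m jog '[[-1,[0,1,15],0],[-1,[0,1,30],0],[-1,[0,1,37],0],[-1,[0,1,41],0],[-1,[0,1,41],0],[-1,[0,1,41],0],[0.2,[0,1,41],0],[0.7,[0,1,41],0],[0.7,[0,1,41],0],[0.7,[0,1,41],0],[0.7,[0,1,20],0],[0.7,[0,1,-20],0],[0.7,[0,1,-80],0],[0.7,[0,1,-80],0]]'
python3 - <<'E'
from h import *
from station import optics
f=optics.grab_frame("wrist");np.savez("pics/w3.npz",**f);cv2.imwrite("pics/w3.png",f["color"][:,:,::-1])
go(.444,-.154,.26,np.pi/2)
E
```

```text
t: 7.88
eef_pos: [0.622, 0.0856, 0.2564]
ee_rot: [-3.132, 0.003, -1.57]
force: [-0.0, -0.8, 0.3]
width: 0.0752
gripper_force: 0.0
t 7.92 shift [239.5 176.6  -6.7] turn 0.0 q6 -0.45
```

View pics/w3.png

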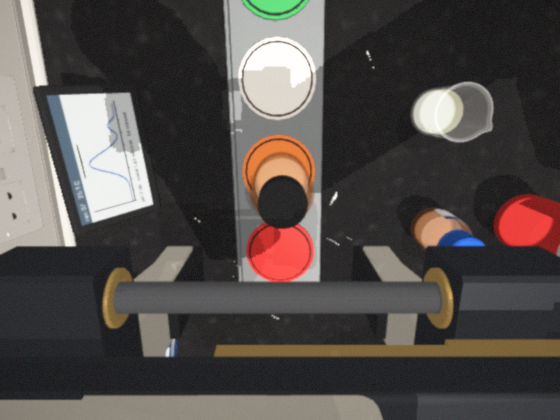

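The black-cap bottle stands on orange: cap at (283,201), seat rim centred near (279,171).

```bash
python3 - <<'E'
from h import *
f=dict(np.load("pics/w3.npz"))
print("cap",ray(f,283,201,.138)[:2],"white",ray(f,277.5,78.5,.01)[:2],"orange",ray(f,278.5,172,.01)[:2],"red",ray(f,280.5,251,.01)[:2])
E
python3 -m jog '[[0.7,[20,15,-10],0],[0.7,[60,45,-10],0],[0.7,[110,80,-10],0],[0.7,[160,118,-10],0],[0.7,[210,155,-10],0],[0.7,[240,177,-10],0],[0.7,[240,177,-10],0],[0.7,[240,177,-10],0]]'
python3 - <<'E'
from h import *
from station import optics
f=optics.grab_frame("wrist");np.savez("pics/w4.npz",**f)
for c,st in blobs(f,(100,120,40),(130,255,255),100): print(c,st,ray(f,*c,.105))
go(.444,-.154,.097,np.pi/2)
E
```

```text
cap [0.6185783  0.08139777] white [ 0.6241909  -0.01903989] orange [0.6229695  0.08144582] red [0.62036884 0.17913304]
t: 8.93
eef_pos: [0.4419, -0.1552, 0.2603]
ee_rot: [3.141, 0.0, -1.572]
force: [0.1, 0.1, -1.1]
width: 0.0742
gripper_force: 0.0
[2.0, 192.7] [0, 174, 7, 32, 137] [ 0.68729815 -0.15777175  0.105     ]
[277.0, 197.6] [258, 176, 39, 43, 1321] [ 0.44206593 -0.15307026  0.105     ]
t 8.97 shift [ -0.8  -1.7 163.3] turn -0.0 q6 -0.08
```

```bash
python3 -m jog '[[0.7,[-1,0,40],0],[0.7,[-1,0,90],0],[0.7,[-1,0,130],0],[0.7,[-1,0,153],0],[0.7,[-1,0,163],0],[0.7,[-1,0,163],0],[-1,[-1,0,163],0],[-1,[-1,0,163],0],[-1,[-1,0,163],0],[-1,[-1,0,163],0],[-1,[-1,0,163],0],[-1,[-1,0,150],0],[-1,[-1,0,110],0],[-1,[-1,0,60],0],[-1,[-1,0,10],0],[-1,[-1,0,-10],0],[-1,[-1,0,-20],0],[-1,[-1,0,-20],0]]' 35
python3 -c "
from h import *
go(.622,-.016,.108,np.pi/2)"
```

```text
t: 11.22
eef_pos: [0.4422, -0.1539, 0.2807]
ee_rot: [-3.141, 0.0, -1.571]
force: [-0.0, 0.5, -3.0]
width: 0.0341
gripper_force: 35.0
t 11.22 shift [-137.9 -179.7  172.7] turn -0.0 q6 -0.09
```

```bash
python3 -m jog '[[-1,[-15,-20,0],0],[-1,[-40,-53,0],0],[-1,[-75,-98,0],0],[-1,[-110,-143,0],0],[-1,[-132,-172,0],0],[-1,[-138,-180,0],0],[-1,[-138,-180,0],0],[-1,[-138,-180,45],0],[-1,[-138,-180,95],0],[-1,[-138,-180,135],0],[-1,[-138,-180,155],0],[-1,[-138,-180,165],0],[-1,[-138,-180,172],0],[-1,[-138,-180,172],0],[-1,[-138,-180,172],0]]'
python3 -c "
from h import *
go(.622,-.016,.108,np.pi/2)"
```

```text
t: 13.1
eef_pos: [0.6229, -0.0159, 0.1095]
ee_rot: [-3.14, 0.0, -1.571]
force: [0.2, -0.2, -1.1]
width: 0.0349
gripper_force: 35.0
t 13.1 shift [0.1 0.9 1.5] turn 0.0 q6 -0.29
```

```bash
python3 -m jog '[[-1,[0,1,1],0],[-1,[0,1,1],0],[0.2,[0,1,1],0],[0.7,[0,1,1],0],[0.7,[0,1,1],0],[0.7,[0,1,1],0],[0.7,[0,1,-20],0],[0.7,[0,1,-60],0],[0.7,[0,1,-120],0],[0.7,[0,1,-170],0],[0.7,[0,1,-170],0]]'
python3 -c "
from h import *
go(.43,.29,.28,np.pi/2)"
```

```text
t: 14.48
eef_pos: [0.6235, -0.0158, 0.2838]
ee_rot: [-3.133, 0.001, -1.57]
force: [-0.5, 0.5, -1.3]
width: 0.0746
gripper_force: 0.0
t 14.47 shift [-305.9  193.3    3.8] turn 0.0 q6 -0.29
```

```bash
python3 -m jog '[[0.7,[-20,12,0],0],[0.7,[-65,40,0],0],[0.7,[-115,72,0],0],[0.7,[-165,104,0],0],[0.7,[-215,136,0],0],[0.7,[-265,168,0],0],[0.7,[-306,193,0],0],[0.7,[-306,193,0],0],[0.7,[-306,193,0],0],[0.7,[-306,193,0],0]]'
python3 - <<'E'
from h import *
from station import optics
f=optics.grab_frame("wrist");np.savez("pics/w5.npz",**f);cv2.imwrite("pics/w5.png",f["color"][:,:,::-1])
for c,st in blobs(f,(18,130,70),(34,255,255),100): print(c,st,ray(f,*c,.150))
go(.43,.29,.142,np.pi/2)
E
```

```text
t: 15.72
eef_pos: [0.4288, 0.2892, 0.2783]
ee_rot: [3.141, -0.0, -1.572]
force: [0.3, 0.6, -0.2]
width: 0.0746
gripper_force: 0.0
[272.9, 198.5] [248, 172, 51, 53, 2076] [0.43224333 0.2851181  0.15      ]
[113.6, 297.9] [102, 268, 30, 60, 775] [0.57411157 0.37606139 0.15      ]
[441.2, 297.8] [424, 268, 29, 60, 773] [0.28327878 0.37628071 0.15      ]
[408.6, 349.2] [215, 340, 345, 16, 4003] [0.30663091 0.43005183 0.15      ]
t 15.78 shift [ -0.8  -1.1 136.3] turn -0.002 q6 -0.97
```

View pics/w5.png

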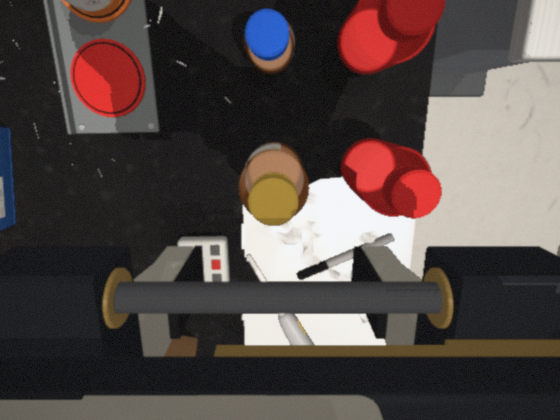

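The yellow cap is at (273,198), the red decoy at (412,192) is clear of the fingers, and the timer is at (205,260).

```bash
python3 -m jog '[[0.7,[3,-3,40],0],[0.7,[3,-3,80],0],[0.7,[3,-3,115],0],[0.7,[3,-3,130],0],[0.7,[3,-3,136],0],[0.7,[3,-3,136],0],[-1,[3,-3,136],0],[-1,[3,-3,136],0],[-1,[3,-3,136],0],[-1,[3,-3,136],0],[-1,[3,-3,136],0],[-1,[3,-3,125],0],[-1,[3,-3,95],0],[-1,[3,-3,55],0],[-1,[3,-3,15],0],[-1,[3,-3,-25],0],[-1,[3,-3,-45],0],[-1,[3,-3,-45],0],[-1,[3,-3,-45],0]]' 45
python3 -c "
from h import *
go(.621,.182,.153,np.pi/2)"
```

```text
t: 18.15
eef_pos: [0.4306, 0.2865, 0.3221]
ee_rot: [3.14, -0.001, -1.571]
force: [-0.2, -0.1, -5.5]
width: 0.0411
gripper_force: 45.0
t 18.15 shift [ 104.5 -190.4  169.1] turn -0.0 q6 -0.97
```

```bash
python3 -m jog '[[-1,[10,-18,0],0],[-1,[30,-54,0],0],[-1,[54,-98,0],0],[-1,[78,-142,0],0],[-1,[97,-176,0],0],[-1,[104,-190,0],0],[-1,[104,-190,0],0],[-1,[104,-190,40],0],[-1,[104,-190,85],0],[-1,[104,-190,125],0],[-1,[104,-190,150],0],[-1,[104,-190,162],0],[-1,[104,-190,167],0],[-1,[104,-190,167],0],[-1,[104,-190,167],0]]'
python3 -c "
from h import *
go(.621,.182,.153,np.pi/2)"
```

```text
t: 20.02
eef_pos: [0.6219, 0.1834, 0.1578]
ee_rot: [-3.14, 0.001, -1.571]
force: [-0.0, 0.3, -5.6]
width: 0.0406
gripper_force: 45.0
t 20.02 shift [1.4 0.9 4.8] turn 0.0 q6 -0.59
```

```bash
python3 -m jog '[[-1,[1,1,2],0],[-1,[1,1,4],0],[-1,[1,1,4],0],[-1,[1,1,4],0]]'
```

```text
t: 20.52
eef_pos: [0.6206, 0.1821, 0.1529]
ee_rot: [-3.141, 0.0, -1.571]
force: [-0.9, 0.4, -2.6]
width: 0.0407
gripper_force: 45.0
```

```bash
python3 -m jog '[[0.2,[0,0,0],0],[0.7,[0,0,0],0],[0.7,[0,0,0],0],[0.7,[0,0,0],0],[0.7,[0,0,-20],0],[0.7,[0,0,-60],0],[0.7,[0,0,-110],0],[0.7,[0,0,-130],0],[0.7,[0,0,-130],0]]'
python3 -c "
from h import *
go(.436,.150,.28,np.pi)"
```

```text
t: 21.65
eef_pos: [0.6211, 0.1824, 0.2849]
ee_rot: [-3.138, 0.002, -1.571]
force: [0.4, 0.9, -0.4]
width: 0.0743
gripper_force: 0.0
t 21.65 shift [ 32.4 185.1   4.9] turn -1.571 q6 -0.59
```

```bash
python3 -m jog '[[0.7,[4,20,0],-0.17],[0.7,[10,60,0],-0.34],[0.7,[19,110,0],-0.51],[0.7,[28,160,0],-0.68],[0.7,[32,185,0],-0.85],[0.7,[32,185,0],-1.02],[0.7,[32,185,0],-1.19],[0.7,[32,185,0],-1.36],[0.7,[32,185,0],-1.5],[0.7,[32,185,0],-1.571],[0.7,[32,185,0],-1.571],[0.7,[32,185,0],-1.571]]'
python3 - <<'E'
from h import *
from station import optics
f=optics.grab_frame("wrist");np.savez("pics/w6.npz",**f);cv2.imwrite("pics/w6.png",f["color"][:,:,::-1])
for c,st in blobs(f,(100,120,40),(130,255,255),100): print(c,st,ray(f,*c,.09))
go(.436,.150,.082,np.pi)
E
```

```text
t: 23.15
eef_pos: [0.4352, 0.1499, 0.2821]
ee_rot: [3.141, 0.001, -0.001]
force: [0.1, 0.2, 0.6]
width: 0.0744
gripper_force: 0.0
[276.8, 182.6] [258, 162, 39, 41, 1255] [0.43904    0.15062949 0.09      ]
t 23.2 shift [  0.8  -0.  200.2] turn -0.001 q6 0.81
```

View pics/w6.png

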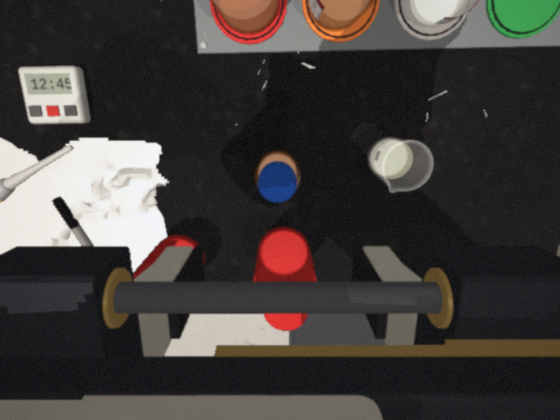

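The small amber cap is at (277,182). The beaker at (400,162) and the red decoy at (284,280) leave room for closing along y.

```bash
python3 -m jog '[[0.7,[3,0,50],0],[0.7,[3,0,100],0],[0.7,[3,0,150],0],[0.7,[3,0,185],0],[0.7,[3,0,200],0],[0.7,[3,0,200],0],[-1,[3,0,200],0],[-1,[3,0,200],0],[-1,[3,0,200],0],[-1,[3,0,200],0],[-1,[3,0,200],0],[-1,[3,0,190],0],[-1,[3,0,150],0],[-1,[3,0,100],0],[-1,[3,0,50],0],[-1,[3,0,10],0],[-1,[3,0,-15],0],[-1,[3,0,-15],0],[-1,[3,0,-15],0]]' 35
python3 -c "
from h import *
go(.622,-.115,.093,np.pi/2)"
```

```text
t: 25.58
eef_pos: [0.4378, 0.1498, 0.2969]
ee_rot: [3.141, 0.001, 0.0]
force: [0.2, 1.2, -0.8]
width: 0.0386
gripper_force: 35.0
t 25.57 shift [184.2 264.8 203.9] turn -1.571 q6 0.81
```

```bash
python3 -m jog '[[-1,[15,20,0],0.15],[-1,[40,58,0],0.3],[-1,[72,104,0],0.45],[-1,[104,150,0],0.6],[-1,[136,196,0],0.75],[-1,[165,238,0],0.9],[-1,[184,265,0],1.05],[-1,[184,265,0],1.2],[-1,[184,265,0],1.35],[-1,[184,265,0],1.5],[-1,[184,265,0],1.571],[-1,[184,265,0],1.571],[-1,[184,265,50],1.571],[-1,[184,265,100],1.571],[-1,[184,265,150],1.571],[-1,[184,265,180],1.571],[-1,[184,265,195],1.571],[-1,[184,265,200],1.571],[-1,[184,265,200],1.571],[-1,[184,265,200],1.571]]'
python3 -c "
from h import *
go(.622,-.115,.093,np.pi/2)"
```

```text
t: 28.08
eef_pos: [0.6233, -0.1149, 0.099]
ee_rot: [-3.139, 0.0, -1.57]
force: [-0.6, 0.5, -1.4]
width: 0.0385
gripper_force: 35.0
t 28.07 shift [0.1 1.3 6. ] turn 0.0 q6 -0.13
```

```bash
python3 -m jog '[[-1,[0,1,2],0],[-1,[0,1,4],0],[-1,[0,1,4],0],[-1,[0,1,4],0]]'
```

```text
t: 28.58
eef_pos: [0.6215, -0.1149, 0.0936]
ee_rot: [-3.142, -0.0, -1.571]
force: [0.4, -0.2, -0.3]
width: 0.0387
gripper_force: 35.0
```

```bash
python3 -m jog '[[-1,[0,0,0.5],0],[0.2,[0,0,0.5],0],[0.7,[0,0,0.5],0],[0.7,[0,0,0.5],0],[0.7,[0,0,0.5],0],[0.7,[0,0,-20],0],[0.7,[0,0,-70],0],[0.7,[0,0,-130],0],[0.7,[0,0,-200],0],[0.7,[60,0,-230],0],[0.7,[100,0,-230],0],[0.7,[100,0,-230],0]]'
python3 - <<'E'
from h import *
from station import optics
for n in("side","wrist","scene"):
    f=optics.grab_frame(n);np.savez(f"pics/{n}9.npz",**f);cv2.imwrite(f"pics/{n}9.png",f["color"][:,:,::-1])
f=np.load("pics/side9.npz");cv2.imwrite("pics/s9c.png",cv2.resize(f["color"][110:260,150:350,::-1],None,fx=4,fy=4,interpolation=cv2.INTER_CUBIC))
E
```

```text
t: 30.08
eef_pos: [0.6212, -0.2177, 0.324]
ee_rot: [-3.141, -0.0, -1.574]
force: [-0.3, 0.2, -0.5]
width: 0.0746
gripper_force: 0.0
```

View pics/s9c.png

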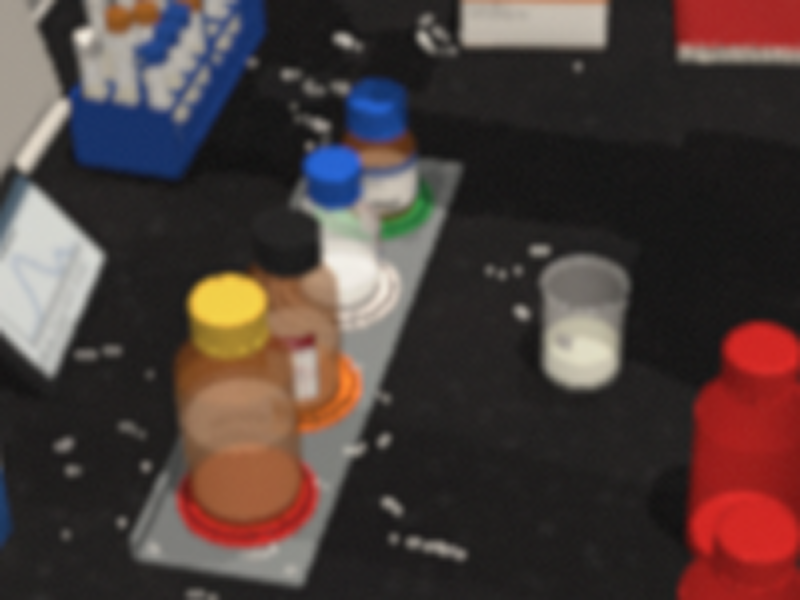

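All four stand upright on their seats in order, with caps in the crop at (377,108), (333,176), (287,238) and (229,313). I'll check the centring numerically before handing in.

Run:
```python
from h import *
for n,roi in(("side",(180,110,300,220)),("scene",(180,120,300,260))):
    f=dict(np.load(f"pics/{n}9.npz"))
    for c,st in blobs(f,(105,120,60),(125,255,255),60,roi): print(n,"blue",c,[np.round(ray(f,*c,z)[:2],3) for z in(.089,.104)])
    for c,st in blobs(f,(20,150,100),(32,255,255),60,roi): print(n,"yellow",c,np.round(ray(f,*c,.149)[:2],3))
f=dict(np.load("pics/side9.npz"));print("black",ray(f,150+287/4,110+238/4,.127)[:2])
```

```text
side blue [190.9, 118.1] [array([ 0.788, -0.169]), array([ 0.779, -0.146])]
side blue [196.6, 136.8] [array([ 0.742, -0.084]), array([ 0.733, -0.064])]
side blue [243.8, 136.7] [array([ 0.619, -0.115]), array([ 0.613, -0.094])]
side blue [232.6, 153.4] [array([ 0.627, -0.035]), array([ 0.62 , -0.015])]
side yellow [206.5, 188.2] [0.62  0.183]
scene blue [252.3, 158.2] [array([ 0.663, -0.089]), array([ 0.645, -0.06 ])]
scene blue [268.3, 157.6] [array([ 0.621, -0.115]), array([ 0.604, -0.085])]
scene blue [220.5, 163.5] [array([ 0.73 , -0.013]), array([0.709, 0.015])]
scene yellow [210.6, 179.0] [0.616 0.184]
black [0.61713432 0.08354769]
```

All four are within a few mm of their seat centres.

```bash
python3 -c "
from station import order
print(order.job_done())"
```

```text
the job is handed in; nothing more can be done
None
```

All four bottles stand upright and released in height order from green to red (small amber, clear, black cap, yellow cap), within about 5 mm of their seat centres by camera; I kept clear of the beaker and timer, and the job was handed in at about 30 s.

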